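Lay out the oil-filter parts for refitting

ROBOT

A 6-joint arm with a two-finger parallel gripper is mounted at the origin on the work surface. World frame = base frame: x ahead of the robot, y to its left, z up, the work surface at z = 0. Lengths are in m, angles in rad, forces in N, time in s.
With the tool pointing down it reaches from about 0.4 to 0.825 m from the base axis. Payload 7 kg.
Tool frame: the origin (TCP) lies on the mounting face of the last link; the fingertips stand 178 mm ahead of it and the grasp point (between the pads) lies arm.grip_depth ahead of it (arm.grip_depth is the distance from the TCP to the grasp point, in m); z points along the fingers, y is the direction in which the jaws open and shut (so a half turn about z gives the same grasp; the last joint's range is limited). The gripper opens to 88 mm and grips with 3 to 60 N. Pads are 19 mm wide; open, the fingers measure 130 mm over their backs; the gripper's body (78 mm by 193 mm) begins 47 mm behind the grasp point.
Start: joints at [-0.9, 0.359, 0.012, 0, -1.224, -0.288], TCP at [0.252, -0.626, 0.405] pointing down, gripper open.
Joint ranges: [-3.07, 3.07], [-1.43, 2.12], [-1.02, 1.25], [-3.03, 1.67], [-3.05, -0], [-3.03, 3.03]. Speed limits (rad/s): [2.39, 2.39, 3.01, 3.14, 3.14, 3.14].

INTERFACE

Orientations are given as [roll, pitch, yaw] about the fixed x, y, z axes, in that order (R = Rz(yaw) Ry(pitch) Rx(roll)).
In Python, from station import arm gives the robot as it stands.
- The arm moves only by the tool carry_out, never from a script. Its argument "targets" is a list that holds one entry, the list of rows, each a list of 7 numbers: the turn, a rotation vector about the tool's x, y, z in units of 8 degrees (1.0 is 8 degrees), then the shift along the tool's x, y, z in units of 2.5 cm (1.0 is 2.5 cm), then the opening, from -1 (shut) to 1 (fully open). A call has 1 to 20 rows; each row shifts and turns the commanded pose from where the row before left it, along the tool's axes as they then stand; what a row does not reach is not made up. A row lasts 1/8 s, in which the tool goes at most 62.5 mm and 10.7 degrees, less where a joint would pass 70% of its speed; a pose out of reach is approached as far as the arm can. A call with a number of a shift or a turn outside -1 to 1 is refused whole. A call with a gripper value outside its range is refused whole. The fingers move at their own pace and stop on an object; "squeeze" is the grip in N (left out, the last holds). Time passes only in rows, so rows that do not move let the fingers close. It gives the time, the measured TCP pose, the force and the opening at its end, in the units of the state.
- arm.get_state(): the state, without advancing time (a new reading comes with each control period).
- arm.grab_frame(name): name is "scene" or "side" or "wrist"; returns (picture, depth): 400x640x3 uint8, red, green, blue; 400x640 float32, m along the optical axis (not along the pixel's ray), 0 where there is no reading.
- arm.camera_model(name): a dict with "camera_matrix" (3x3 intrinsics, pixels), "world_from_camera" (4x4, takes a point from camera to world coordinates). Camera axes: x right, y down, z forward; pixel columns grow to the right and rows downward; lengths in m; the calibration is good to about 2 mm. A picture is of the moment at which its call begins: read the wrist's pose just before it. camera_model takes no time and is no camera call; for the wrist camera it gives the pose at the moment of the call.
- arm.job_done(): hands the job in, once; it reports no verdict.
Trained networks look in the newest picture that a camera, given by its name, has taken for a name from the list of things; names that differ only in an ending like _2 or _b are one class to them, and where a whole thing is asked for, a point or a joint stands for the part that bears it (a point fixed in the world has none). Each returns a list of dicts, best first, with "conf" (0 to 1); they miss things now and then, are a little off and sometimes report something else, mostly with a low value. They report only what shows in the picture. A call takes as long as a camera call. They do not tell look-alikes from the thing itself.
- arm.spot_in(camera, query): "point" ([row, column] in pixels, amid what is visible of it).
- arm.landmark_of(camera, query): "point" ([row, column] in pixels: a listed point, or the origin of a listed thing).
The state is a dict: "t": time; "q": joint angles; "qd": joint speeds; "joint_efforts": joint torques, N m; "eef_pos": TCP position; "ee_rot": TCP orientation; "force": force on the tool from outside, world axes, zero at the start; "moment": the same for the moment, N m; "width": finger opening in m.
Only numpy, scipy, OpenCV 4.12 (cv2) and the standard library are available. Lean on these libraries where they do the work, as an engineer would, in place of code of your own. Each camera call takes 0.05 s, during which the arm holds its last target.

TASK

Lay the filter parts out on the grey rubber mat in the order they go back on: the filter canister upright in the middle ring, the black stepped neck upright in the end ring nearer to the black transmission pan, and the hex plug, thread up, in the other end ring, each in the centre of its ring. Lay the seal flat on top of the canister, round its threaded stub. Leave the tin, the socket and the wrench where they are.

Things in the scene. Friction and masses are not known exactly. Their poses are not given: they have to be found in the camera images.
- canister_mid (a point): Plain grey metal filter canister standing upright, diameter 60 mm, body 70 mm tall, with a threaded stub (diameter 19 mm, 14 mm high) in the centre of its flat top (84 mm over all). The point is on its axis 35 mm above its underside; z is its axis, stub end up.
- neck_mid (a point): Black plastic stepped tube (filler neck), standing wide end down: lower half diameter 40 mm and 24 mm high, upper half diameter 30 mm, 50 mm tall in all, open at both ends. The point is on its axis 25 mm above its underside; z is its axis, narrow end up.
- plug_mid (a point): Bare steel drain plug standing on its hexagonal head, thread up: head 32 mm across flats (37 mm over its corners) and 14 mm high, threaded shank diameter 21 mm above it, 36 mm tall in all. The point is on its axis 18 mm above its underside; z is its axis, thread up.
- seal_mid (a point): Flat brass-coloured metal ring (oil seal): outside diameter 46 mm, hole 30 mm, 14 mm thick, lying flat. The point is at its centre, half-way up (7 mm above its underside); z is its axis.
- mat: Grey rubber layout mat fixed to the bench, 330 mm long (its y) by 120 mm wide (its x), 4 mm thick, marked with three black rings of 80 mm outside diameter in a row along its y: the middle one at the origin, the end ones 110 mm to either side (y = +110 and -110 mm). The rings are printed flat. Origin under the mat's centre at bench level; the mat's top is 4 mm above it; z up.
- pan: Black transmission pan, a fixed flat elongated octagon about 230 by 130 mm and 22 mm high, silver rim, round dimples, and a leaning black spout that rises to about 75 mm at one end. It stands on the bench beyond one end of the mat, left or right. Origin under its centre at bench level.
- bolt_bin: Fixed low clear tray with bolts, 190 by 130 mm, 40 mm high, on the bench beyond the mat's other end. Nothing to do with the job. Origin under its centre.
- tin_mid (a point): Small blue round jar-like tin with a pale steel lid, loose, diameter 54 mm, 55 mm tall, standing among the parts; to be left alone. The point is at its centre, 27.5 mm up.
- socket_mid (a point): Steel wrench socket standing on its end, loose, diameter 26 mm, 36 mm tall, beside one end of the mat; to be left alone. The point is at its centre, 18 mm up.
- wrench: Steel wrench, 170 mm long, loose, lying on the bench beyond the mat; to be left alone. It lies along its x; origin under its middle.
Mind the look-alikes: they are no part of the job. Of the things that look like the part that bears neck_mid, take the one that is farthest to the robot's right at the start.

How it is judged:
At the end, for the whole second after the job is handed in: Canister, neck and plug upright (7 deg) on the mat, axes within 15 mm of their rings' centres along and across it: canister middle, neck on the pan's side, plug on the other. Seal flat on the canister round the stub, within 10 mm of its axis. All released and at rest (x of canister_mid in the frame of mat between -0.015 and 0.015 m and y of canister_mid in the frame of mat between -0.015 and 0.015 m and angle between each of canister_mid, neck_mid, plug_mid's own z axis and vertical below 0.12 rad and z of canister_mid in the frame of mat between 0.034 and 0.044 m and z of neck_mid in the frame of mat between 0.024 and 0.034 m and z of plug_mid in the frame of mat between 0.017 and 0.027 m and ((y of pan in the frame of mat above 0 m and x of neck_mid in the frame of mat between -0.015 and 0.015 m and y of neck_mid in the frame of mat between 0.095 and 0.125 m and x of plug_mid in the frame of mat between -0.015 and 0.015 m and y of plug_mid in the frame of mat between -0.125 and -0.095 m) or (y of pan in the frame of mat below 0 m and x of neck_mid in the frame of mat between -0.015 and 0.015 m and y of neck_mid in the frame of mat between -0.125 and -0.095 m and x of plug_mid in the frame of mat between -0.015 and 0.015 m and y of plug_mid in the frame of mat between 0.095 and 0.125 m)) and horizontal distance between seal_mid and canister_mid below 0.01 m and z of seal_mid in the frame of canister_mid between 0.038 and 0.046 m and angle between the z axis of seal_mid and the z axis of canister_mid, either way round below 0.12 rad and linear speed of each of canister, neck, plug, seal below 0.02 m/s); the robot touches nothing.
It fails at once if the tin is moved by more than 25 mm (distance of tin_mid from where it was at the start of the episode above 0.025 m).
It fails at once if the socket is moved by more than 25 mm (distance of socket_mid from where it was at the start of the episode above 0.025 m).
It fails at once if the wrench is moved by more than 25 mm (distance of wrench from where it was at the start of the episode above 0.025 m).
It also fails if it takes over 117 s, if anything falls off the work surface, if the arm or the gripper's body presses on something with over 40 N, if the wrist force passes 120 N, or if a joint passes its speed limit or range.

## Working session

There is one attempt and no reset: what is moved stays moved. The work goes in short steps, Python scripts to look and compute and a tool call to move; the robot and the scene stay as the last step left them, time stands still between calls to the robot, and variables do not carry over. Pictures are saved under pics/ and viewed, and the job is handed in when it is done.

Besides the shell and the picture viewer there is one more tool, called after ">>>" as name(argument=value, ...), one argument or row to a line, values as JSON. carry_out: Moves the arm, as the interface text tells. Its arguments: {"type":"object","properties":{"targets":{"type":"array"},"squeeze":{"type":"number"}},"required":["targets"]}

```bash
mkdir -p pics; ls; python3 - <<'E'
from station import arm
import cv2
s=arm.get_state(); print(s, arm.grip_depth)
for n in ("scene","side","wrist"):
    p,d=arm.grab_frame(n); cv2.imwrite(f"pics/{n}0.png",p[:,:,::-1]); print(n,arm.camera_model(n))
    if n=="scene":
        for q in ["canister_mid","neck_mid","plug_mid","seal_mid","mat","pan","bolt_bin","tin_mid","socket_mid","wrench"]:
            print(q,[(r["point"],round(r["conf"],2)) for r in arm.landmark_of(n,q)])
E
```

```text
pics
{'t': 0.0, 'q': array([-8.99897139e-01,  3.59354159e-01,  1.10662735e-02, -3.54077151e-04,
       -1.22412134e+00, -2.88123055e-01]), 'qd': array([ 4.43168739e-04,  1.57614835e-05,  3.15106317e-04, -1.72162178e-03,
        4.41192062e-04,  8.47436115e-04]), 'joint_efforts': array([-4.03969289e-04, -5.82724893e+01,  2.93044960e+01,  6.99740231e+00,
        6.80366720e-03, -1.69117775e-04]), 'eef_pos': array([ 0.25204589, -0.62595711,  0.40374614]), 'ee_rot': array([ 3.13995165e+00, -1.39215850e-04, -2.75893698e+00]), 'force': array([ 0.35902765,  0.24980254, -0.14435225]), 'moment': array([ 0.00932134,  0.02337984, -0.00521949]), 'width': 0.08773549945092869} 0.1593
scene {'camera_matrix': array([[490.86581699,   0.        , 329.58092923],
       [  0.        , 490.86581699, 199.46579619],
       [  0.        ,   0.        ,   1.        ]]), 'world_from_camera': array([[-0.51956837,  0.59633969, -0.61190497,  1.3643599 ],
       [ 0.85439901,  0.3566262 , -0.37791545,  0.52678967],
       [-0.00714464, -0.71916391, -0.69480373,  1.00238405],
       [ 0.        ,  0.        ,  0. 
[... 714 characters left out ...]
877188, -0.7917375 ,  0.97972532],
       [ 0.02171617, -0.79189179, -0.61027519,  0.84115578],
       [ 0.        ,  0.        ,  0.        ,  1.        ]])}
wrist {'camera_matrix': array([[306.25627283,   0.        , 322.52794584],
       [  0.        , 306.25627283, 197.66569746],
       [  0.        ,   0.        ,   1.        ]]), 'world_from_camera': array([[-3.73398102e-01,  8.84787221e-01,  2.78792811e-01,
         1.76551613e-01],
       [ 9.27670761e-01,  3.55843792e-01,  1.13146611e-01,
        -6.56138737e-01],
       [ 9.03984444e-04,  3.00876668e-01, -9.53662631e-01,
         3.84732526e-01],
       [ 0.00000000e+00,  0.00000000e+00,  0.00000000e+00,
         1.00000000e+00]])}
```

View pics/scene0.png

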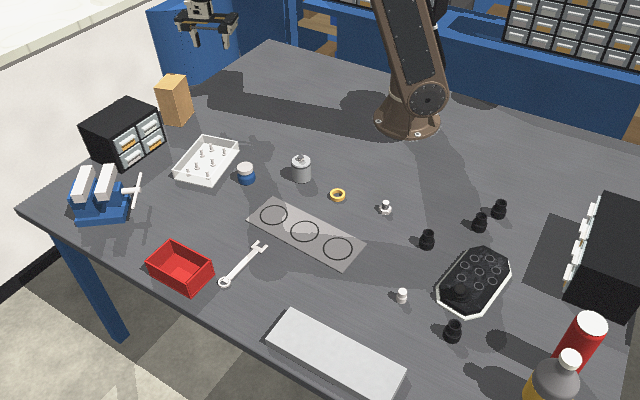

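View pics/side0.png

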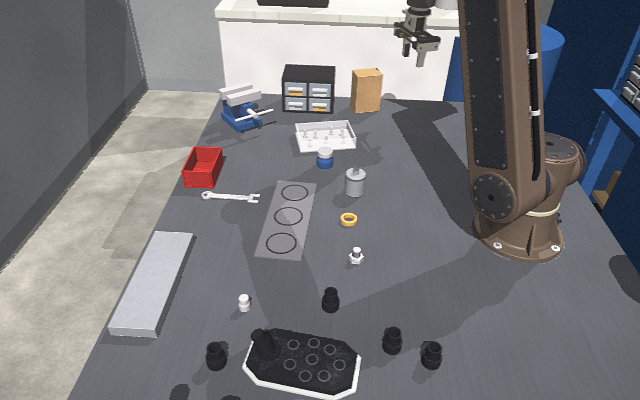

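View pics/wrist0.png

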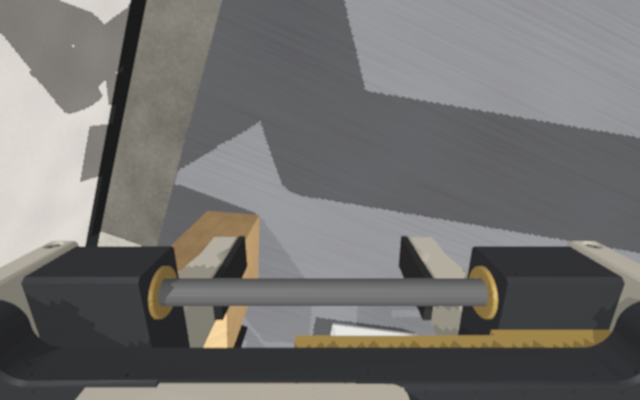

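The scene shows the mat with three rings around (232,302), the pan at right (279,475), four neck look-alikes, plug (208,385), seal (195,338), canister (168,303), tin (173,245), socket (295,402) and wrench (264,240). Next step is locating all of them with both cameras.

```bash
cat > h.py <<'E'
from station import arm
import numpy as np, cv2
def ray(cam,pt,z,m=None):
    m=m or arm.camera_model(cam); K=m["camera_matrix"];T=m["world_from_camera"]
    d=T[:3,:3]@np.linalg.solve(K,[pt[1],pt[0],1.]); o=T[:3,3]
    return o+d*(z-o[2])/d[2]
def proj(cam,P,m=None):
    m=m or arm.camera_model(cam); K=m["camera_matrix"];T=m["world_from_camera"]
    c=np.linalg.inv(T)@np.append(P,1); p=K@c[:3]; return p[:2]/p[2]
Z=dict(canister_mid=.035,neck_mid=.025,plug_mid=.018,seal_mid=.007,mat=.0,pan=0,tin_mid=.0275,socket_mid=.018,wrench=0)
E
python3 - <<'E'
from h import *
for n in ("scene","side"):
    p,d=arm.grab_frame(n)
    for q in Z:
        print(n,q,[(np.round(ray(n,r["point"],Z[q])[:2],3).tolist(),np.round(r["point"]).tolist(),round(r["conf"],2)) for r in arm.landmark_of(n,q)])
    cv2.imwrite(f"pics/{n}_mat.png",cv2.resize(p[:,:,::-1][150:300,200:400] if n=="scene" else p[:,:,::-1][150:300,220:420],None,fx=4,fy=4,interpolation=cv2.INTER_CUBIC))
E
```

```text
scene canister_mid [([0.507, 0.292], [238.0, 426.0], 0.68), ([0.447, -0.142], [170.0, 301.0], 0.66)]
scene neck_mid [([0.365, 0.393], [221.0, 480.0], 0.75), ([0.292, 0.423], [209.0, 499.0], 0.65), ([0.498, 0.289], [238.0, 426.0], 0.6), ([0.719, 0.454], [330.0, 454.0], 0.6)]
scene plug_mid [([0.458, 0.155], [212.0, 387.0], 0.43)]
scene seal_mid [([0.473, -0.001], [198.0, 336.0], 0.65), ([0.539, 0.44], [276.0, 474.0], 0.32)]
scene mat [([0.631, -0.013], [233.0, 303.0], 0.59), ([0.406, -0.174], [168.0, 300.0], 0.42)]
scene pan [([0.548, 0.44], [281.0, 472.0], 0.82)]
scene tin_mid [([0.547, -0.286], [174.0, 243.0], 0.78)]
scene socket_mid [([0.69, 0.302], [293.0, 398.0], 0.53)]
scene wrench [([0.809, -0.084], [266.0, 242.0], 0.59)]
side canister_mid [([0.448, -0.132], [185.0, 353.0], 0.58), ([0.447, 0.155], [254.0, 354.0], 0.21)]
side neck_mid [([0.721, 0.453], [358.0, 215.0], 0.84), ([0.359, 0.377], [335.0, 396.0], 0.78), ([0.29, 0.425], [358.0, 433.0], 0.77), ([0.502, 0.292], [300.0, 329.0], 0.66)]
side plug_mid [([0.448, 0.144], [256.0, 353.0], 0.61), ([0.439, -0.164], [184.0, 356.0], 0.48)]
side seal_mid [([0.463, -0.002], [221.0, 347.0], 0.51)]
side mat [([0.626, -0.018], [216.0, 289.0], 0.88)]
side pan [([0.551, 0.45], [368.0, 302.0], 0.81)]
side tin_mid [([0.533, -0.273], [160.0, 326.0], 0.81)]
side socket_mid [([0.703, 0.31], [303.0, 239.0], 0.68)]
side wrench [([0.807, -0.08], [200.0, 229.0], 0.87), ([0.624, -0.018], [216.0, 290.0], 0.71)]
```

View pics/scene_mat.png

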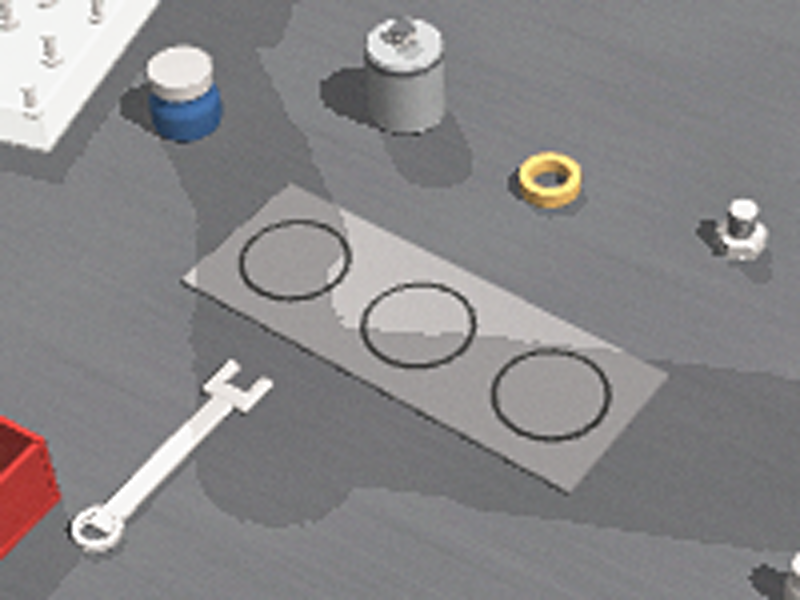

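View pics/side_mat.png

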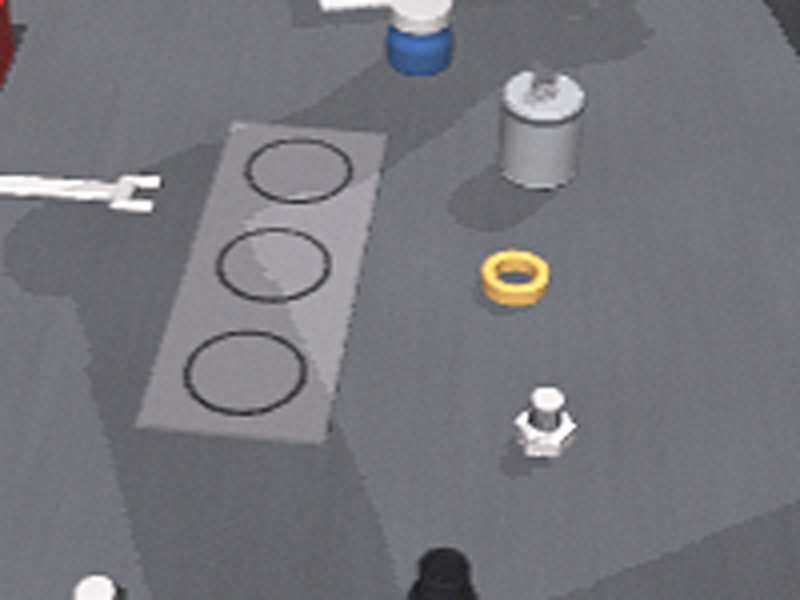

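```bash
cat >> h.py <<'E'
def cloud(cam,d=None,m=None):
    m=m or arm.camera_model(cam)
    if d is None: d=arm.grab_frame(cam)[1]
    K=m["camera_matrix"];T=m["world_from_camera"]
    v,u=np.indices(d.shape); P=np.stack([(u-K[0,2])/K[0,0]*d,(v-K[1,2])/K[1,1]*d,d],-1)
    W=P@T[:3,:3].T+T[:3,3]; W[d==0]=np.nan; return W
def circ(X,r,x0):
    from scipy.optimize import least_squares
    return least_squares(lambda c:np.hypot(*(X-c).T)-r,x0,loss="soft_l1",f_scale=.001).x
E
python3 - <<'E'
from h import *
obj=dict(can=((.447,-.137),.05,.015,.064,.03),neckL=((.50,.291),.04,.005,.02,.02),neckU=((.50,.291),.04,.03,.046,.015),plugS=((.453,.150),.04,.018,.034,.0105),seal=((.468,-.001),.04,.003,.011,.023))
for n in ("scene","side"):
    p,d=arm.grab_frame(n); W=cloud(n,d)
    bench=W[...,2][(abs(W[...,0]-.55)<.2)&(abs(W[...,1])<.2)]; print(n,"bench z",np.nanmedian(bench))
    for k,(c,w,z0,z1,r) in obj.items():
        M=(abs(W[...,0]-c[0])<w)&(abs(W[...,1]-c[1])<w)
        X=W[M&(W[...,2]>.004)]; zt=np.percentile(X[:,2],97)
        S=W[M&(W[...,2]>z0)&(W[...,2]<z1)]
        print(k,len(X),"ztop",zt.round(4),"bbox",X[:,:2].min(0).round(3),X[:,:2].max(0).round(3),"circ",len(S),circ(S[:,:2],r,c).round(4))
    q=(np.array([(290,183),(667,374),(570,492),(183,280)])/4+[200,150]) if n=="scene" else (np.array([(232,122),(386,133),(323,441),(136,425)])/4+[220,150])
    C=np.array([ray(n,x[::-1],.004)[:2] for x in q]); print(C.round(4).tolist(),C.mean(0).round(4))
    q=(np.array([(295,259),(419,324.5),(551,394)])/4+[200,150]) if n=="scene" else (np.array([(298.5,170),(274,264.5),(245.5,372)])/4+[220,150])
    C=np.array([ray(n,x[::-1]-.4,.004)[:2] for x in q]); print("rings",C.round(4).tolist())
E
```

```text
scene bench z 0.0005933143159198018
can 514 ztop 0.0828 bbox [ 0.411 -0.172] [ 0.488 -0.096] circ 234 [ 0.4416 -0.1441]
neckL 267 ztop 0.0505 bbox [0.462 0.253] [0.537 0.33 ] circ 59 [0.4991 0.2933]
neckU 267 ztop 0.0505 bbox [0.462 0.253] [0.537 0.33 ] circ 80 [0.5011 0.294 ]
plugS 136 ztop 0.0375 bbox [0.414 0.124] [0.467 0.186] circ 38 [0.453  0.1472]
seal 127 ztop 0.0167 bbox [ 0.436 -0.029] [0.506 0.039] circ 86 [0.4598 0.0008]
[[0.5581, -0.1692], [0.579, 0.1573], [0.6974, 0.1512], [0.677, -0.1753]] [ 0.6279 -0.009 ]
rings [[0.6191, -0.1218], [0.6263, -0.0115], [0.6333, 0.098]]
side bench z 0.001296179617990556
can 547 ztop 0.0831 bbox [ 0.402 -0.171] [ 0.491 -0.088] circ 269 [ 0.4427 -0.1477]
neckL 366 ztop 0.0515 bbox [0.463 0.277] [0.522 0.317] circ 78 [0.4993 0.2893]
neckU 366 ztop 0.0515 bbox [0.463 0.277] [0.522 0.317] circ 103 [0.4997 0.2915]
plugS 178 ztop 0.0369 bbox [0.422 0.126] [0.458 0.188] circ 42 [0.4352 0.1533]
seal 157 ztop 0.0175 bbox [ 0.439 -0.032] [0.504 0.033] circ 91 [ 0.4655 -0.0049]
[[0.6763, -0.1815], [0.5576, -0.1766], [0.5776, 0.154], [0.6959, 0.1484]] [ 0.6269 -0.0139]
rings [[0.621, -0.1265], [0.6275, -0.0161], [0.6344, 0.0938]]
```

>>> carry_out(
  targets=[
    [[0,0,-0.95,0,0,0,1],[0,0,-0.95,0,0,0,1],[0,0,-0.95,0,0,0,1],[0,0,-0.95,0,0,0,1],[0,0,-0.95,0,0,0,1],[0,0,-0.95,0,0,0,1],[0,0,-0.95,0,0,0,1],[0,0,-0.95,0,0,0,1],[0,0,-0.91,0,0,0,1],[0,0,0,0,0,0,1]],
  ],
)

```text
t: 3.0
eef_pos: [0.2521, -0.6261, 0.4046]
ee_rot: [3.142, 0.0, -1.571]
force: [0.4, 0.4, -0.5]
width: 0.0874
```

>>> carry_out(
  targets=[
    [[0,0,0,-0.97,-0.386,0,1],[0,0,0,-0.97,-0.386,0,1],[0,0,0,-0.97,-0.386,0,1],[0,0,0,-0.97,-0.386,0,1],[0,0,0,-0.97,-0.386,0,1],[0,0,0,-0.97,-0.386,0,1],[0,0,0,-0.97,-0.386,0,1],[0,0,0,-0.97,-0.386,0,1],[0,0,0,-0.97,-0.386,0,1],[0,0,0,-0.97,-0.386,0,1],[0,0,0,-0.97,-0.386,0,1],[0,0,0,-0.97,-0.386,0,1],[0,0,0,-0.97,-0.386,0,1],[0,0,0,-0.97,-0.386,0,1],[0,0,0,-0.97,-0.386,0,1],[0,0,0,-0.97,-0.386,0,1],[0,0,0,-0.97,-0.386,0,1],[0,0,0,-0.97,-0.386,0,1],[0,0,0,-0.97,-0.386,0,1],[0,0,0,-0.97,-0.386,0,1]],
  ],
)

```text
t: 5.5
eef_pos: [0.4452, -0.1403, 0.4049]
ee_rot: [-3.141, 0.0, -1.574]
force: [-0.4, 0.1, 0.6]
width: 0.0874
```

```bash
python3 - <<'E'
from h import *
print({k:np.round(v,4) for k,v in arm.get_state().items() if k in("eef_pos","ee_rot","q")})
m=arm.camera_model("wrist");p,d=arm.grab_frame("wrist"); cv2.imwrite("pics/w1.png",p[:,:,::-1])
for q in Z:
    print(q,[(np.round(ray("wrist",r["point"],Z[q],m)[:2],3).tolist(),np.round(r["point"]).tolist(),round(r["conf"],2)) for r in arm.landmark_of("wrist",q)])
E
```

```text
{'q': array([ 0.1182,  0.0083, -0.427 ,  0.    , -1.1348, -0.1215]), 'eef_pos': array([ 0.4452, -0.1403,  0.4049]), 'ee_rot': array([-3.141,  0.   , -1.574])}
canister_mid []
neck_mid []
plug_mid []
seal_mid [([0.462, -0.007], [263.0, 311.0], 0.67)]
mat []
pan []
tin_mid [([0.54, -0.287], [36.0, 232.0], 0.6)]
socket_mid []
wrench [([0.807, -0.088], [207.0, 51.0], 0.96)]
```

View pics/w1.png

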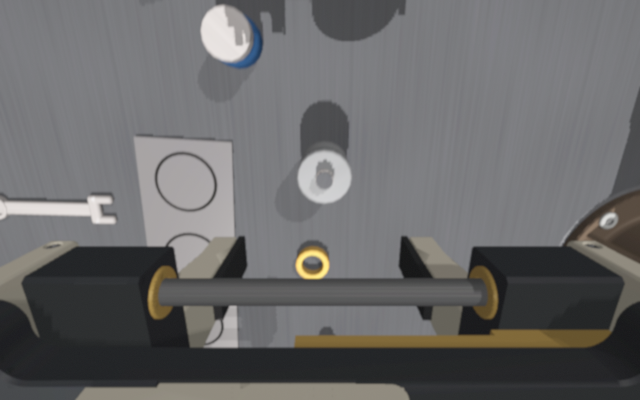

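The wrist view shows the canister top centred near (325,176), seal (264,312), one end ring (182,186), tin (35,230), and the wrench at left.

```bash
python3 - <<'E'
from h import *
m=arm.camera_model("wrist")
for n,p,z in [("can top",(176.5,325),.07),("ring-",(182,186),.004),("seal top",(263,312.5),.014),("matcorner",(137,136),.004),("matcorner2",(140.5,233),.004),("fork",(222,114),.004)]: print(n,ray("wrist",p,z,m).round(4))
for P in [(.445,-.141,.07),(.447,-.137,.07)]: print(proj("scene",P),proj("side",P))
E
python3 - <<'E'
import cv2
a=cv2.imread("pics/w1.png")[130:290,120:360]; cv2.imwrite("pics/w1c.png",cv2.resize(a,None,fx=3.3,fy=3.3,interpolation=cv2.INTER_CUBIC))
E
```

```text
can top [ 0.4424 -0.1466  0.07  ]
ring- [ 0.62   -0.1237  0.004 ]
seal top [ 0.4587 -0.0121  0.014 ]
matcorner [ 0.6736 -0.1807  0.004 ]
matcorner2 [ 0.5551 -0.1763  0.004 ]
fork [ 0.7237 -0.0686  0.004 ]
[300.64516711 160.58415704] [354.84114847 173.82692171]
[301.39060442 161.39189288] [354.15957578 174.57981658]
```

View pics/w1c.png

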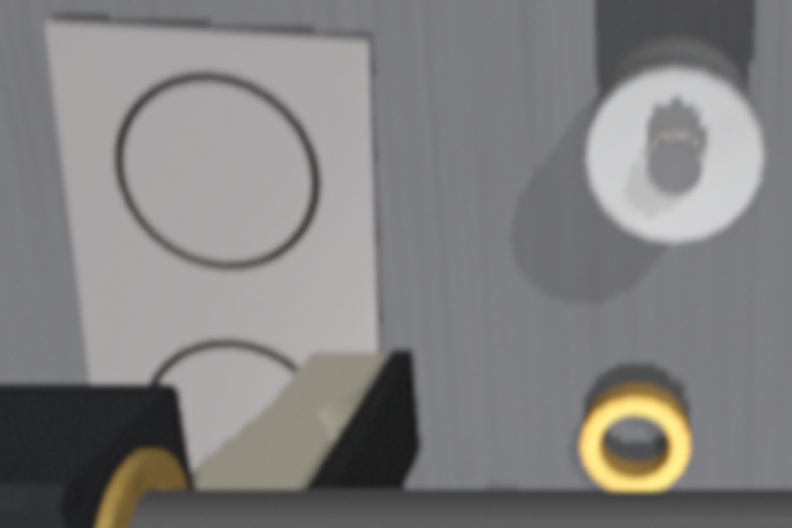

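>>> carry_out(
  targets=[
    [[0,0,0,0.19,0.08,1,1],[0,0,0,0,0,1,1],[0,0,0,0,0,1,1],[0,0,0,0,0,1,1],[0,0,0,0,0,1,1],[0,0,0,0,0,1,1],[0,0,0,0,0,1,1],[0,0,0,0,0,0.5,1],[0,0,0,0,0,0.5,1],[0,0,0,0,0,0,1],[0,0,0,0,0,0,0.3],[0,0,0,0,0,0,0],[0,0,0,0,0,0,-0.3],[0,0,0,0,0,0,-1],[0,0,0,0,0,0,-1],[0,0,0,0,0,0,-1]],
  ],
  squeeze=30,
)

```text
t: 8.0
eef_pos: [0.4432, -0.1458, 0.205]
ee_rot: [-3.141, -0.0, -1.57]
force: [-1.4, 0.5, 4.8]
width: 0.0592
```

```bash
python3 - <<'E'
from h import *
print({k:np.round(v,4) for k,v in arm.get_state().items() if k in("eef_pos","ee_rot","width","force")})
m=arm.camera_model("wrist");p,d=arm.grab_frame("wrist"); cv2.imwrite("pics/w2.png",p[:,:,::-1])
E
```

```text
{'eef_pos': array([ 0.4432, -0.1458,  0.205 ]), 'ee_rot': array([-3.141 , -0.    , -1.5704]), 'force': array([-1.4499,  0.5457,  4.7946]), 'width': np.float64(0.0592)}
```

View pics/w2.png

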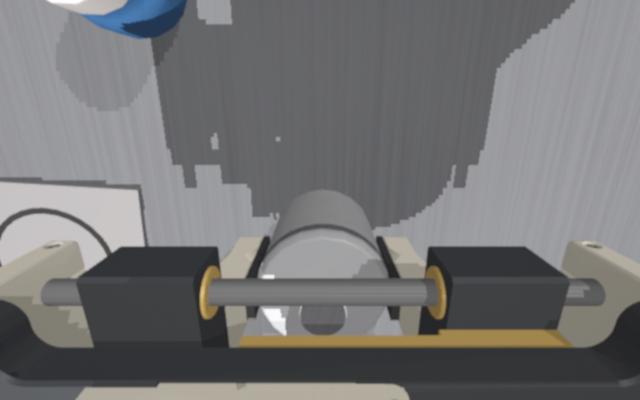

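>>> carry_out(
  targets=[
    [[0,0,0,0,0,-0.5,-1],[0,0,0,0,0,-1,-1],[0,0,0,0,0,-0.9,-1],[0,0,0,-0.665,-0.92,0,-1],[0,0,0,-0.665,-0.92,0,-1],[0,0,0,-0.665,-0.92,0,-1],[0,0,0,-0.665,-0.92,0,-1],[0,0,0,-0.665,-0.92,0,-1],[0,0,0,-0.665,-0.92,0,-1],[0,0,0,-0.665,-0.92,0,-1],[0,0,0,-0.665,-0.92,0,-1],[0,0,0,0,0,0,-1],[0,0,0,0,0,0,-1]],
  ],
)

```text
t: 9.68
eef_pos: [0.6266, -0.0125, 0.2637]
ee_rot: [3.14, -0.0, -1.57]
force: [-0.5, -0.4, -2.5]
width: 0.0597
```

```bash
python3 - <<'E'
from h import *
s=arm.get_state();print({k:np.round(v,4) for k,v in s.items() if k in("eef_pos","ee_rot","width","force")})
m=arm.camera_model("wrist");p,d=arm.grab_frame("wrist"); cv2.imwrite("pics/w3.png",p[:,:,::-1])
print(ray("wrist",(317,323),s["eef_pos"][2]-.205+.084,m))
p,d=arm.grab_frame("scene"); cv2.imwrite("pics/s3.png",cv2.resize(p[:,:,::-1][120:300,200:440],None,fx=3.2,fy=3.2,interpolation=cv2.INTER_CUBIC))
E
```

```text
{'eef_pos': array([ 0.6266, -0.0125,  0.2637]), 'ee_rot': array([ 3.1397e+00, -2.0000e-04, -1.5705e+00]), 'force': array([-0.471 , -0.411 , -2.5259]), 'width': np.float64(0.0597)}
[ 0.62674149 -0.01249004  0.14272584]
```

View pics/w3.png

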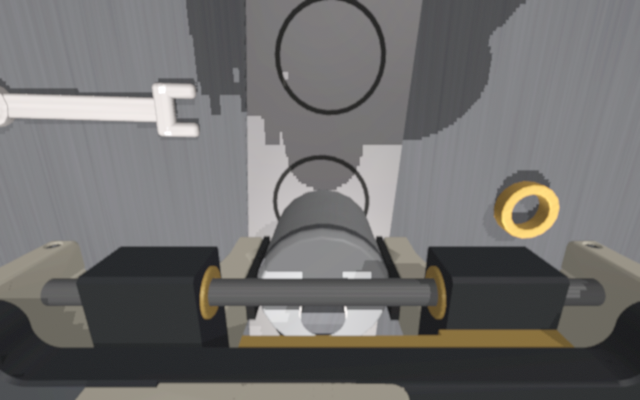

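View pics/s3.png

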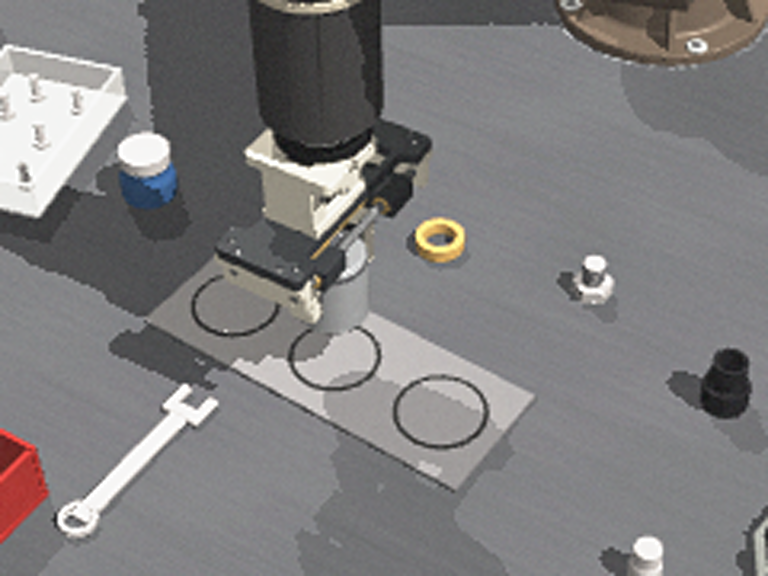

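>>> carry_out(
  targets=[
    [[0,0,0,0,0,0.8,-1],[0,0,0,0,0,0.6,-1],[0,0,0,0,0,0.4,-1],[0,0,0,0,0,0.2,-1],[0,0,0,0,0,0.15,-1],[0,0,0,0,0,0,-1]],
  ],
)

```text
t: 10.52
eef_pos: [0.627, -0.0128, 0.2109]
ee_rot: [-3.142, -0.0, -1.57]
force: [-0.0, 0.3, -1.9]
width: 0.0593
```

>>> carry_out(
  targets=[
    [[0,0,0,0,0,0.08,-1],[0,0,0,0,0,0,-1],[0,0,0,0,0,0,-1]],
  ],
)

```text
t: 10.9
eef_pos: [0.6271, -0.0128, 0.2091]
ee_rot: [-3.141, 0.0, -1.571]
force: [0.8, 0.6, -1.4]
width: 0.0595
```

>>> carry_out(
  targets=[
    [[0,0,0,0,0,0.03,-1],[0,0,0,0,0,0,0.5],[0,0,0,0,0,0,0.75],[0,0,0,0,0,0,0.75],[0,0,0,0,0,-0.4,0.75],[0,0,0,0,0,-0.9,0.75],[0,0,0,0,0,-1,0.75],[0,0,0,0,0,-1,0.75],[0,0,0,0,0,-1,0.75],[0,0,0,0,0,-1,1],[0,0,0,0,0,-1,1]],
  ],
)

```text
t: 12.28
eef_pos: [0.6268, -0.0129, 0.3673]
ee_rot: [-3.141, 0.0, -1.571]
force: [0.0, -0.1, -0.6]
width: 0.0865
```

```bash
python3 - <<'E'
from h import *
s=arm.get_state();print({k:np.round(v,4) for k,v in s.items() if k in("eef_pos","ee_rot","width","force")})
m=arm.camera_model("wrist");p,d=arm.grab_frame("wrist"); cv2.imwrite("pics/w4.png",p[:,:,::-1])
import pickle; pickle.dump(m,open("m4.pkl","wb"))
p,d=arm.grab_frame("scene"); cv2.imwrite("pics/s4.png",cv2.resize(p[:,:,::-1][150:300,200:440],None,fx=3.2,fy=3.2,interpolation=cv2.INTER_CUBIC))
E
```

```text
{'eef_pos': array([ 0.6268, -0.0129,  0.3673]), 'ee_rot': array([-3.1409e+00,  1.0000e-04, -1.5705e+00]), 'force': array([ 0.0041, -0.1427, -0.5929]), 'width': np.float64(0.0865)}
```

View pics/w4.png

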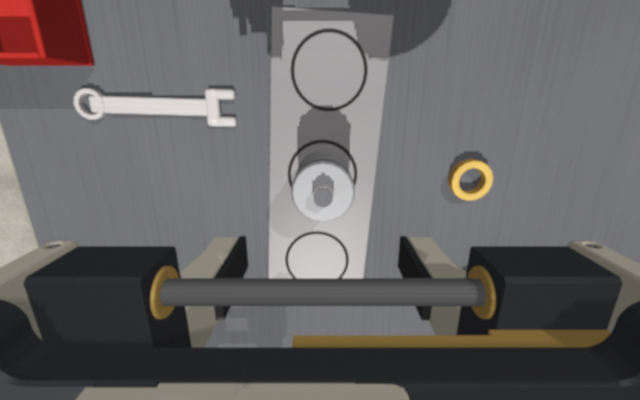

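View pics/s4.png

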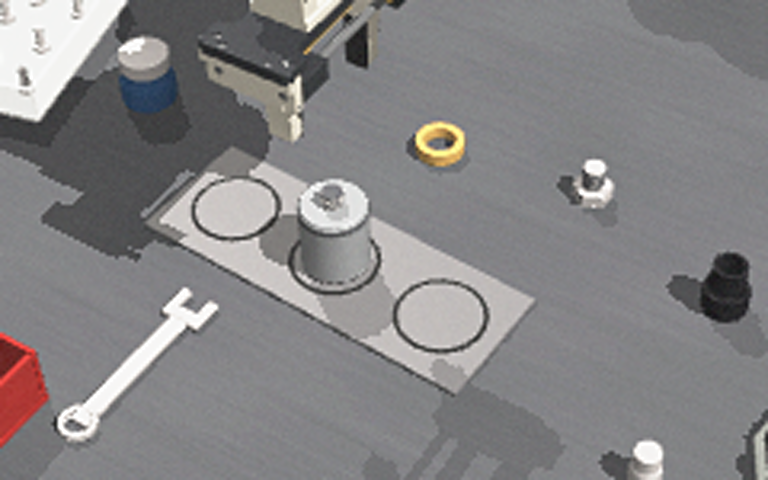

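The canister stands inside the middle ring; in the wrist view its top is at (190,323), the rings at (70,329) and (258,317), and the seal at (180,472). I'll compute these positions.

```bash
python3 - <<'E'
from h import *
import pickle; m=pickle.load(open("m4.pkl","rb"))
for n,p,z in [("can top",(190,323),.074),("ring-",(70,329),.004),("ring+",(258,317),.004),("seal top",(180,472),.014)]: print(n,ray("wrist",p,z,m).round(4))
a=cv2.imread("pics/w4.png"); cv2.imwrite("pics/w4c.png",cv2.resize(a[10:290,250:510],None,fx=2.1,fy=2.1,interpolation=cv2.INTER_CUBIC))
E
```

```text
can top [ 0.6269 -0.0151  0.074 ]
ring- [ 0.6206 -0.1245  0.004 ]
ring+ [0.6342 0.094  0.004 ]
seal top [ 0.4596 -0.0093  0.014 ]
```

View pics/w4c.png

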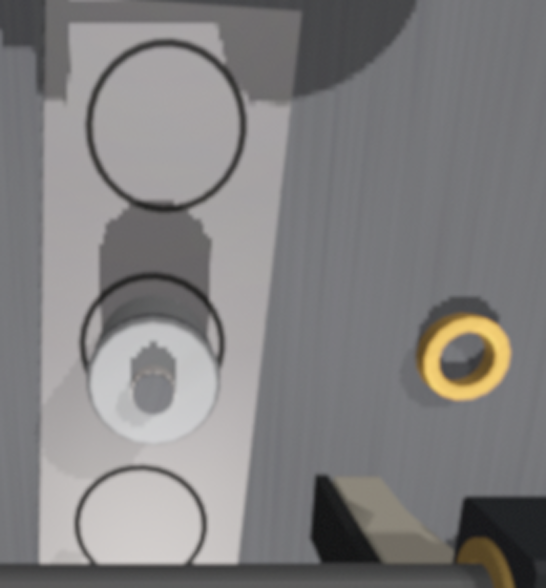

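>>> carry_out(
  targets=[
    [[0,0,0,-0.025,0.953,0,1],[0,0,0,-0.025,0.953,0,1],[0,0,0,-0.025,0.953,0,1],[0,0,0,-0.025,0.953,0,1],[0,0,0,-0.025,0.953,0,1],[0,0,0,-0.025,0.953,0,1],[0,0,0,-0.025,0.953,0,1],[0,0,0,0,0,1,1],[0,0,0,0,0,1,1],[0,0,0,0,0,1,1],[0,0,0,0,0,1,1],[0,0,0,0,0,1,1],[0,0,0,0,0,1,1],[0,0,0,0,0,0.7,1],[0,0,0,0,0,0.5,1],[0,0,0,0,0,0.2,1],[0,0,0,0,0,0,1]],
  ],
)

```text
t: 14.5
eef_pos: [0.4603, -0.0084, 0.1807]
ee_rot: [3.142, -0.0, -1.571]
force: [0.4, 0.7, 0.6]
width: 0.0876
```

```bash
python3 - <<'E'
from h import *
s=arm.get_state();print({k:np.round(v,4) for k,v in s.items() if k in("eef_pos","ee_rot","width","force")})
m=arm.camera_model("wrist");p,d=arm.grab_frame("wrist"); cv2.imwrite("pics/w5.png",p[:,:,::-1])
for r in arm.landmark_of("wrist","seal_mid"): print(r, ray("wrist",r["point"],.007,m))
E
```

```text
{'eef_pos': array([ 0.4603, -0.0084,  0.1807]), 'ee_rot': array([ 3.1415e+00, -1.0000e-04, -1.5705e+00]), 'force': array([0.4365, 0.6759, 0.5843]), 'width': np.float64(0.0876)}
```

View pics/w5.png

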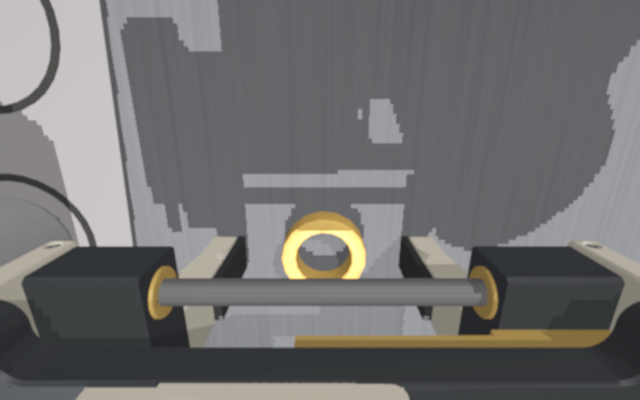

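```bash
python3 - <<'E'
from h import *
m=arm.camera_model("wrist")
for y in (-.018,-.014,-.0084,-.004):
  t=np.linspace(0,2*np.pi,5)[:-1]
  print(y,[proj("wrist",(.459+.023*np.cos(a),y+.023*np.sin(a),.014),m).round(0).tolist() for a in t])
E
```

```text
-0.018 [[283.0, 243.0], [326.0, 281.0], [370.0, 243.0], [327.0, 202.0]]
-0.014 [[283.0, 250.0], [326.0, 287.0], [370.0, 250.0], [327.0, 209.0]]
-0.0084 [[284.0, 259.0], [326.0, 296.0], [369.0, 259.0], [326.0, 219.0]]
-0.004 [[284.0, 266.0], [326.0, 302.0], [369.0, 266.0], [326.0, 227.0]]
```

```bash
python3 - <<'E'
import cv2
a=cv2.imread("pics/w5.png"); cv2.imwrite("pics/w5c.png",cv2.resize(a[190:300,250:400],None,fx=5,fy=5,interpolation=cv2.INTER_CUBIC))
E
```

```text
(no output)
```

View pics/w5c.png

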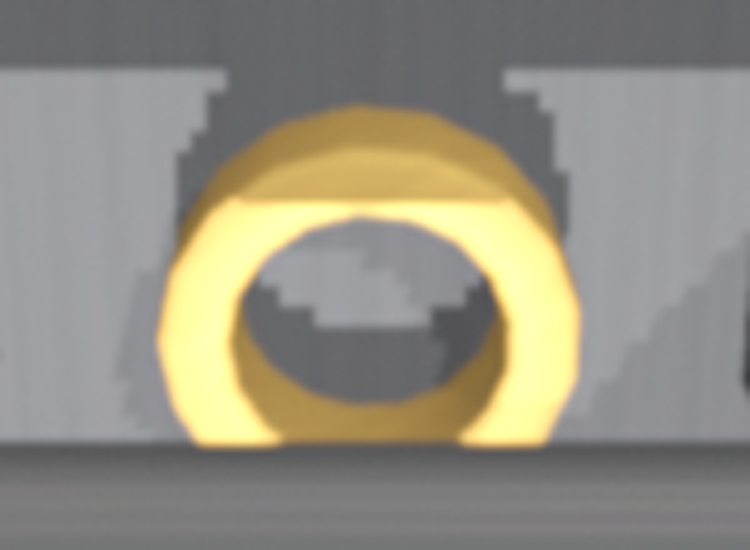

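>>> carry_out(
  targets=[
    [[0,0,0,0,0,0,0.3],[0,0,0,0,0,0,-0.1],[0,0,0,0,0,0,-1],[0,0,0,0,0,0,-1],[0,0,0,0,0,0,-1],[0,0,0,0,0,0,-1],[0,0,0,0,0,-0.5,-1],[0,0,0,0,0,-1,-1],[0,0,0,0,0,-1,-1],[0,0,0,0,0,-1,-1],[0,0,0,0,0,-1,-1],[0,0,0,0,0,-0.5,-1],[0,0,0,0,0,0,-1]],
  ],
  squeeze=20,
)

```text
t: 16.23
eef_pos: [0.4602, -0.0085, 0.3065]
ee_rot: [-3.14, 0.001, -1.571]
force: [0.1, 0.0, -1.0]
width: 0.0462
```

>>> carry_out(
  targets=[
    [[0,0,0,0.031,-0.953,0,-1],[0,0,0,0.031,-0.953,0,-1],[0,0,0,0.031,-0.953,0,-1],[0,0,0,0.031,-0.953,0,-1],[0,0,0,0.031,-0.953,0,-1],[0,0,0,0.031,-0.953,0,-1],[0,0,0,0.031,-0.953,0,-1],[0,0,0,0,0,0.5,-1],[0,0,0,0,0,0,-1],[0,0,0,0,0,0,-1]],
  ],
)

```text
t: 17.48
eef_pos: [0.6263, -0.0139, 0.2927]
ee_rot: [3.14, -0.0, -1.57]
force: [-0.2, 0.5, -0.4]
width: 0.0459
```

```bash
python3 - <<'E'
from h import *
s=arm.get_state();print({k:np.round(v,4) for k,v in s.items() if k in("eef_pos","ee_rot","width","force")})
p,d=arm.grab_frame("wrist"); cv2.imwrite("pics/w6.png",p[:,:,::-1])
p,d=arm.grab_frame("scene"); a=cv2.resize(p[:,:,::-1][150:250,240:370],None,fx=4,fy=4,interpolation=cv2.INTER_CUBIC)
p,d=arm.grab_frame("side"); b=cv2.resize(p[:,:,::-1][150:250,220:350],None,fx=4,fy=4,interpolation=cv2.INTER_CUBIC)
cv2.imwrite("pics/s6.png",a);cv2.imwrite("pics/d6.png",b)
for c in("scene","side"):
  for y in (-.009,-.0125,-.0155): print(c,y,proj(c,(.627,y,.088)),proj(c,(.627,y,.074)),proj(c,(s["eef_pos"][0],s["eef_pos"][1],s["eef_pos"][2]-.181)))
E
```

```text
{'eef_pos': array([ 0.6263, -0.0139,  0.2927]), 'ee_rot': array([ 3.1404e+00, -3.0000e-04, -1.5705e+00]), 'force': array([-0.1598,  0.4544, -0.3868]), 'width': np.float64(0.0459)}
scene -0.009 [303.63373452 209.67097498] [303.86588099 213.39995863] [301.80968667 202.39866525]
scene -0.0125 [302.52271887 209.18567345] [302.76294203 212.91449427] [301.80968667 202.39866525]
scene -0.0155 [301.57223109 208.77049193] [301.81935053 212.49916753] [301.80968667 202.39866525]
side -0.009 [287.33645038 193.23389604] [287.45371607 197.39194977] [287.58955111 184.99090149]
side -0.0125 [287.47765999 192.44623361] [287.59370744 196.60047482] [287.58955111 184.99090149]
side -0.0155 [287.59819885 191.77387194] [287.71320973 195.92483978] [287.58955111 184.99090149]
```

View pics/w6.png

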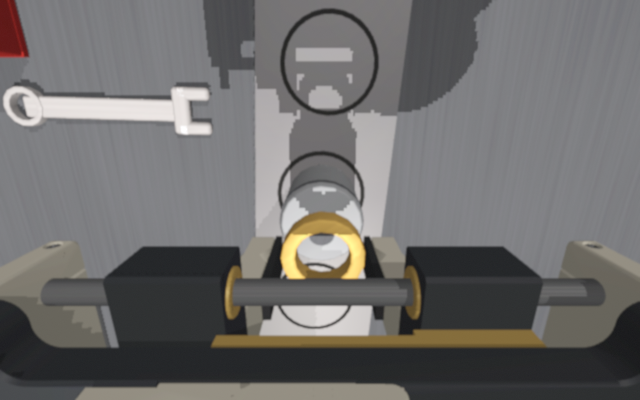

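View pics/s6.png

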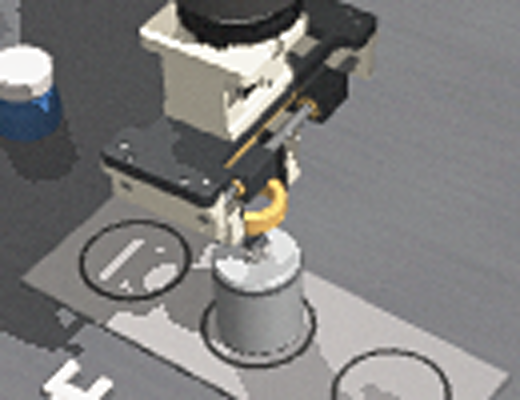

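View pics/d6.png

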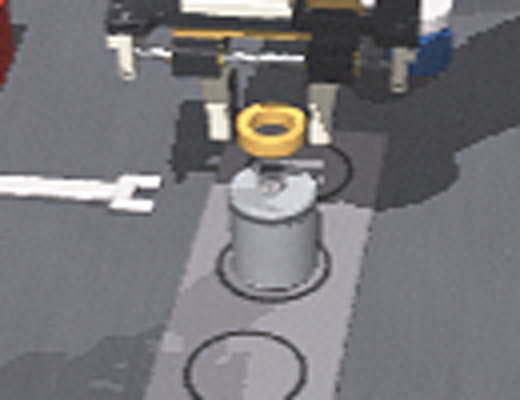

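>>> carry_out(
  targets=[
    [[0,0,0,0,-0.02,0.5,-1],[0,0,0,0,0,0.4,-1],[0,0,0,0,0,0.2,-1],[0,0,0,0,0,0.2,-1],[0,0,0,0,0,0,-1],[0,0,0,0,0,0,-1]],
  ],
)

```text
t: 18.38
eef_pos: [0.6276, -0.0139, 0.2609]
ee_rot: [-3.141, 0.0, -1.571]
force: [0.0, -0.1, -0.2]
width: 0.0454
```

```bash
python3 - <<'E'
from h import *
p,d=arm.grab_frame("side"); b=cv2.resize(p[:,:,::-1][150:250,220:350],None,fx=4,fy=4,interpolation=cv2.INTER_CUBIC)
cv2.imwrite("pics/d7.png",b)
p,d=arm.grab_frame("wrist"); cv2.imwrite("pics/w7.png",p[:,:,::-1])
E
```

```text
(no output)
```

View pics/d7.png

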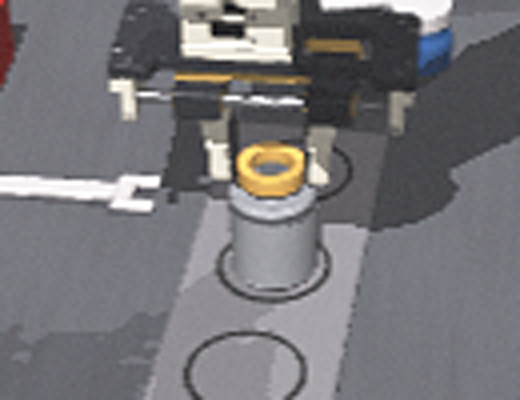

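View pics/w7.png

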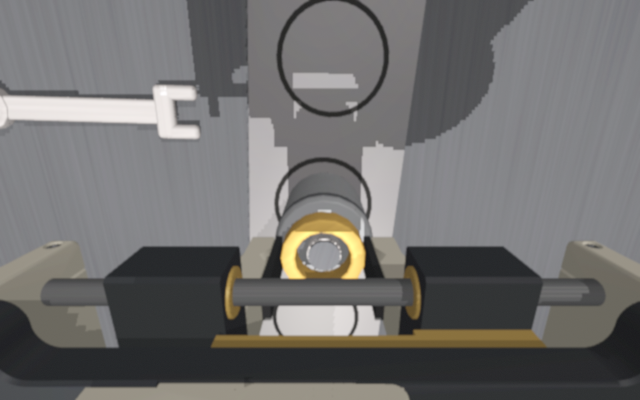

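The stub is centred inside the seal hole at (255,323), with no contact force. I'll set it down and release.

>>> carry_out(
  targets=[
    [[0,0,0,0,0,0.12,-1],[0,0,0,0,0,0.1,-1],[0,0,0,0,0,0,-1],[0,0,0,0,0,0,0.2],[0,0,0,0,0,0,0.4],[0,0,0,0,0,0,0.4],[0,0,0,0,0,-0.4,0.4],[0,0,0,0,0,-0.9,0.4],[0,0,0,0,0,-1,0.4],[0,0,0,0,0,-1,1],[0,0,0,0,0,-0.5,1]],
  ],
)

```text
t: 19.85
eef_pos: [0.6277, -0.0138, 0.3524]
ee_rot: [-3.139, 0.001, -1.57]
force: [0.4, 0.4, -0.0]
width: 0.076
```

>>> carry_out(
  targets=[
    [[0,0,0,-0.936,0.6,0,1],[0,0,0,-0.936,0.6,0,1],[0,0,0,-0.936,0.6,0,1],[0,0,0,-0.936,0.6,0,1],[0,0,0,-0.936,0.6,0,1],[0,0,0,-0.936,0.6,0,1],[0,0,0,-0.936,0.6,0,1],[0,0,0,-0.936,0.6,0,1],[0,0,0,-0.936,0.6,0,1],[0,0,0,-0.936,0.6,0,1],[0,0,0,0,0,0,1]],
  ],
)

```text
t: 21.22
eef_pos: [0.4766, 0.2212, 0.3502]
ee_rot: [3.142, 0.0, -1.568]
force: [-0.4, -0.7, 0.0]
width: 0.0879
```

```bash
python3 - <<'E'
from h import *
import pickle
s=arm.get_state();print({k:np.round(v,4) for k,v in s.items() if k in("eef_pos","ee_rot","width","force")})
m=arm.camera_model("wrist");pickle.dump(m,open("m8.pkl","wb"))
p,d=arm.grab_frame("wrist"); cv2.imwrite("pics/w8.png",p[:,:,::-1])
for q in("plug_mid","neck_mid","seal_mid"):
  for r in arm.landmark_of("wrist",q): print(q,r, ray("wrist",r["point"],Z[q] if q!="seal_mid" else .081,m).round(4))
p,d=arm.grab_frame("side"); b=cv2.resize(p[:,:,::-1][150:250,220:350],None,fx=4,fy=4,interpolation=cv2.INTER_CUBIC)
cv2.imwrite("pics/d8.png",b)
E
```

```text
{'eef_pos': array([0.4766, 0.2212, 0.3502]), 'ee_rot': array([ 3.1415e+00,  2.0000e-04, -1.5685e+00]), 'force': array([-0.423 , -0.7379,  0.0421]), 'width': np.float64(0.0879)}
plug_mid {'point': [101.7, 363.3], 'conf': 0.89} [0.4373 0.1408 0.018 ]
neck_mid {'point': [244.7, 300.5], 'conf': 0.81} [0.5009 0.2909 0.025 ]
neck_mid {'point': [321.3, 412.4], 'conf': 0.6} [0.3686 0.3921 0.025 ]
```

View pics/w8.png

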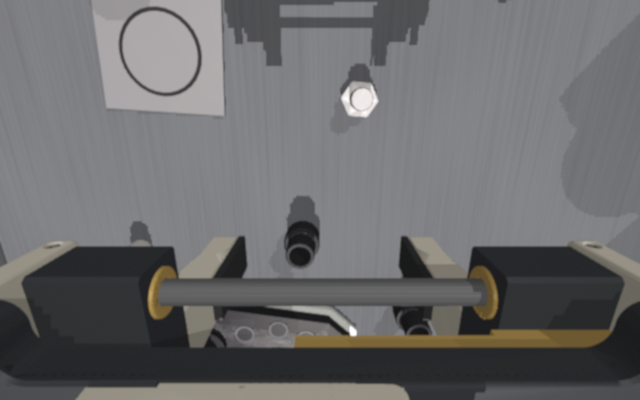

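View pics/d8.png

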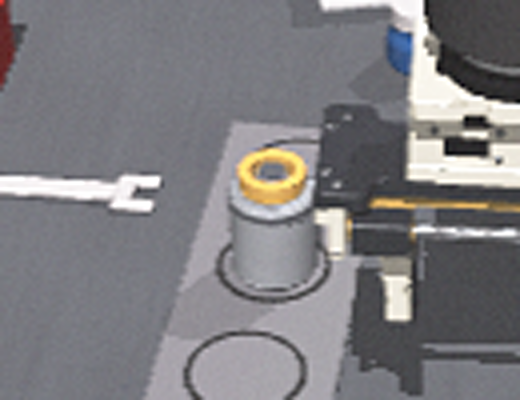

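```bash
python3 - <<'E'
from h import *
import pickle
m=pickle.load(open("m8.pkl","rb"))
a=cv2.imread("pics/w8.png"); cv2.imwrite("pics/w8c.png",np.hstack([cv2.resize(a[60:140,310:410],None,fx=4,fy=4),cv2.resize(a[190:270,250:350],None,fx=4,fy=4)]))
for n,p,z in [("plugtop",(99,361.5),.036),("necktop",(256.5,300),.05)]: print(n,ray("wrist",p,z,m).round(4))
E
```

```text
plugtop [0.4414 0.1384 0.036 ]
necktop [0.4997 0.2919 0.05  ]
```

View pics/w8c.png

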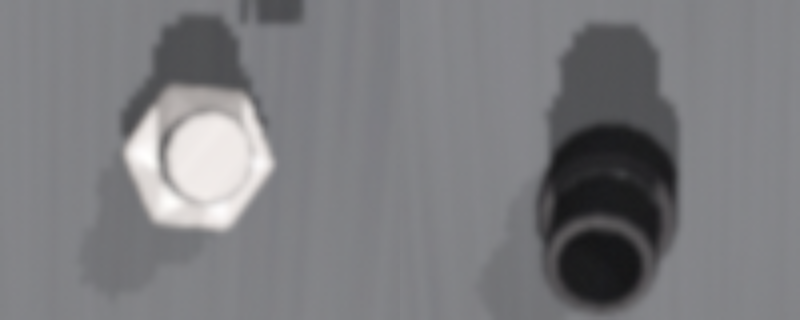

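>>> carry_out(
  targets=[
    [[0,0,0,-0.94,-0.31,0,1],[0,0,0,-0.94,-0.31,0,1],[0,0,0,-0.92,-0.31,0,1],[0,0,0,0,0,1,1],[0,0,0,0,0,1,1],[0,0,0,0,0,1,1],[0,0,0,0,0,1,1],[0,0,0,0,0,1,1],[0,0,0,0,0,0.8,1],[0,0,0,0,0,0.5,1],[0,0,0,0,0,0.34,1],[0,0,0,0,0,0,1],[0,0,0,0,0,0,0.3],[0,0,0,0,0,0,0],[0,0,0,0,0,0,-1],[0,0,0,0,0,0,-1],[0,0,0,0,0,0,-1],[0,0,0,0,0,0,-1]],
  ],
  squeeze=20,
)

```text
t: 23.72
eef_pos: [0.5006, 0.2901, 0.1842]
ee_rot: [3.142, 0.0, -1.571]
force: [0.1, 0.2, 0.7]
width: 0.0394
```

```bash
python3 - <<'E'
from h import *
p,d=arm.grab_frame("wrist"); cv2.imwrite("pics/w9.png",p[:,:,::-1])
E
```

```text
(no output)
```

View pics/w9.png

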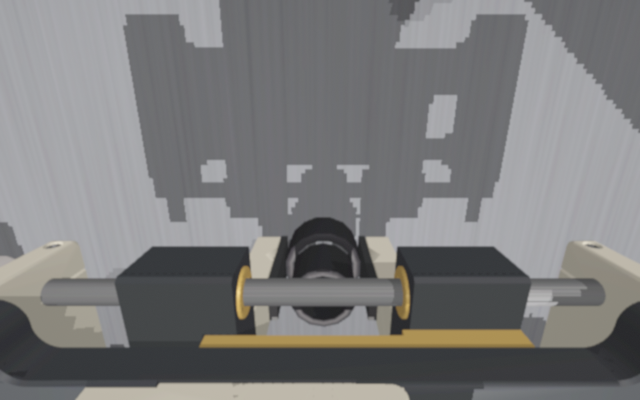

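>>> carry_out(
  targets=[
    [[0,0,0,0,0,-0.6,-1],[0,0,0,0,0,-1,-1],[0,0,0,0,0,-1,-1],[0,0,0,0.978,-0.667,0,-1],[0,0,0,0.978,-0.667,0,-1],[0,0,0,0.978,-0.667,0,-1],[0,0,0,0.978,-0.667,0,-1],[0,0,0,0.978,-0.667,0,-1],[0,0,0,0.978,-0.667,0,-1],[0,0,0,0.978,-0.667,0,-1],[0,0,0,0.978,-0.667,0,-1],[0,0,0,0,0,0,-1],[0,0,0,0,0,0,-1],[0,0,0,0,0,1,-1],[0,0,0,0,0,0.8,-1],[0,0,0,0,0,0.3,-1],[0,0,0,0,0,0.2,-1],[0,0,0,0,0,0,-1],[0,0,0,0,0,0,-1]],
  ],
)

```text
t: 26.15
eef_pos: [0.6343, 0.0947, 0.1924]
ee_rot: [-3.141, 0.0, -1.57]
force: [-0.4, -0.5, -0.7]
width: 0.0393
```

```bash
python3 - <<'E'
from h import *
for c in("scene","side"):
  p,d=arm.grab_frame(c); x,y=(250,150) if c=="scene" else (210,150)
  cv2.imwrite(f"pics/{c}9.png",cv2.resize(p[:,:,::-1][y:y+130,x:x+170],None,fx=4,fy=4,interpolation=cv2.INTER_CUBIC))
E
```

```text
(no output)
```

View pics/scene9.png

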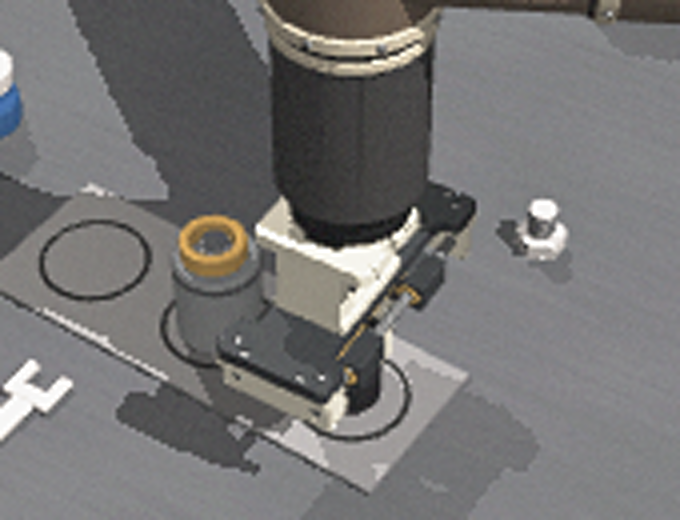

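View pics/side9.png

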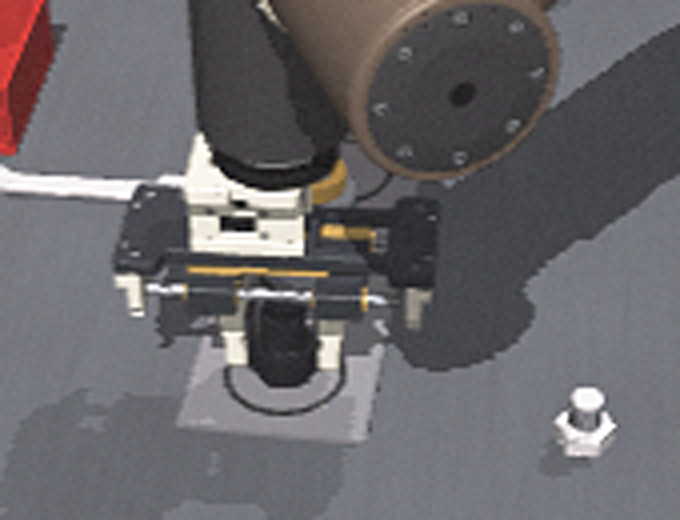

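>>> carry_out(
  targets=[
    [[0,0,0,0,0,0.1,-1],[0,0,0,0,0,0.08,-1],[0,0,0,0,0,0,-1],[0,0,0,0,0,0,0],[0,0,0,0,0,0,0.5],[0,0,0,0,0,0,0.5],[0,0,0,0,0,-0.6,0.5],[0,0,0,0,0,-1,0.5],[0,0,0,0,0,-1,0.5],[0,0,0,0,0,-1,1],[0,0,0,-0.217,0.966,0,1],[0,0,0,-0.217,0.966,0,1],[0,0,0,-0.217,0.966,0,1],[0,0,0,-0.217,0.966,0,1],[0,0,0,-0.217,0.966,0,1],[0,0,0,-0.217,0.966,0,1],[0,0,0,-0.217,0.966,0,1],[0,0,0,-0.217,0.966,0,1],[0,0,0,0,0,0.6,1],[0,0,0,0,0,0,1]],
  ],
)

```text
t: 28.75
eef_pos: [0.4406, 0.1379, 0.2625]
ee_rot: [3.141, -0.0, -1.57]
force: [-0.2, 0.8, -0.0]
width: 0.0878
```

```bash
python3 - <<'E'
from h import *
m=arm.camera_model("wrist");p,d=arm.grab_frame("wrist"); cv2.imwrite("pics/w10.png",p[:,:,::-1])
print([proj("wrist",(.441,.138,z),m) for z in (.014,.036)])
for c in("scene","side"):
  p,d=arm.grab_frame(c); x,y=(250,150) if c=="scene" else (210,150)
  cv2.imwrite(f"pics/{c}10.png",cv2.resize(p[:,:,::-1][y:y+130,x:x+170],None,fx=4,fy=4,interpolation=cv2.INTER_CUBIC))
E
```

```text
[array([322.38841704, 208.61424252]), array([322.42144904, 218.84017278])]
```

View pics/w10.png

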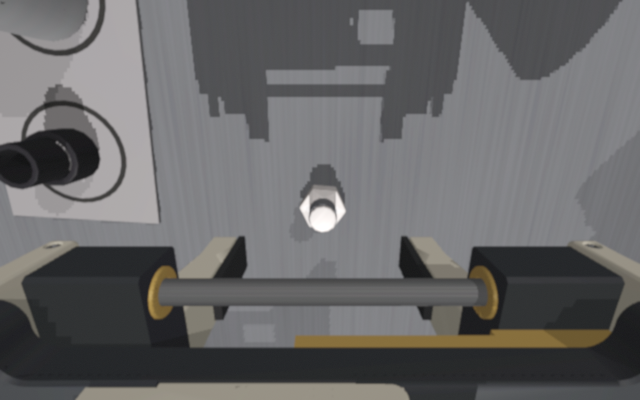

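View pics/scene10.png

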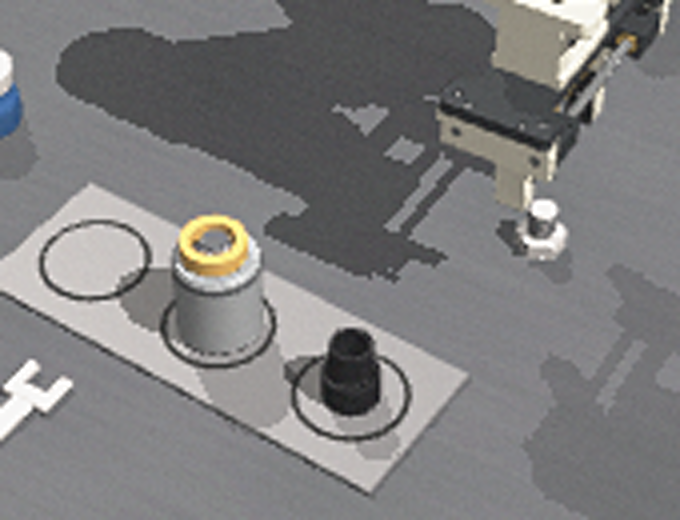

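View pics/side10.png

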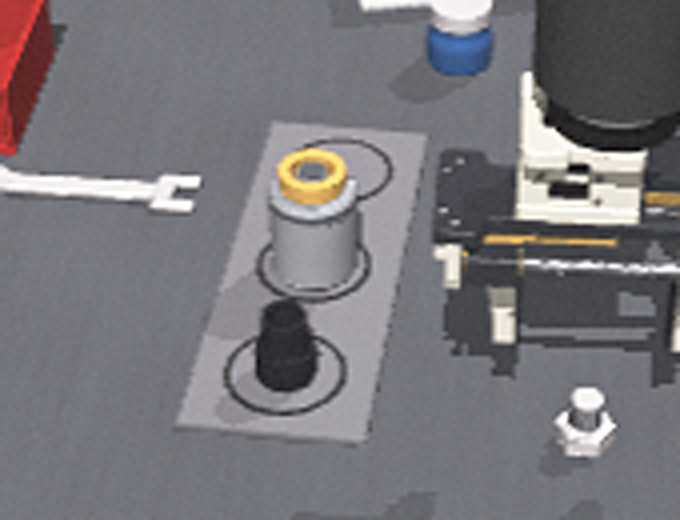

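Neck and seal look good, and the plug top at (218,322) is where I predicted it. Next I grip the plug.

>>> carry_out(
  targets=[
    [[0,0,0,0,0,0.9,1],[0,0,0,0,0,0.9,1],[0,0,0,0,0,0.5,1],[0,0,0,0,0,0.36,1],[0,0,0,0,0,0,0.3],[0,0,0,0,0,0,-0.2],[0,0,0,0,0,0,-1],[0,0,0,0,0,0,-1],[0,0,0,0,0,0,-1],[0,0,0,0,0,0,-1],[0,0,0,0,0,0,-1]],
  ],
  squeeze=25,
)

```text
t: 30.28
eef_pos: [0.4409, 0.1379, 0.1957]
ee_rot: [3.142, -0.0, -1.571]
force: [-0.6, 0.7, -0.0]
width: 0.0234
```

>>> carry_out(
  targets=[
    [[0,0,0,0,0,0,-1],[0,0,0,0,0,-0.5,-1],[0,0,0,0,0,-1,-1],[0,0,0,0,0,-1,-1],[0,0,0,0,0,-1,-1],[0,0,0,0,0,-1,-1],[0,0,0,0,0,-0.7,-1],[0,0,0,0.953,-0.651,0,-1],[0,0,0,0.953,-0.651,0,-1],[0,0,0,0.953,-0.651,0,-1],[0,0,0,0.953,-0.651,0,-1],[0,0,0,0.953,-0.651,0,-1],[0,0,0,0.953,-0.651,0,-1],[0,0,0,0.953,-0.651,0,-1],[0,0,0,0.953,-0.651,0,-1],[0,0,0,0.953,-0.651,0,-1],[0,0,0,0.953,-0.651,0,-1],[0,0,0,0.953,-0.651,0,-1],[0,0,0,0,0,0,-1]],
  ],
)

```text
t: 32.65
eef_pos: [0.6204, -0.1256, 0.3259]
ee_rot: [3.141, -0.0, -1.573]
force: [-0.9, 0.4, -1.0]
width: 0.0191
```

```bash
python3 - <<'E'
from h import *
m=arm.camera_model("wrist");p,d=arm.grab_frame("wrist"); cv2.imwrite("pics/w11.png",p[:,:,::-1])
p,d=arm.grab_frame("side"); cv2.imwrite("pics/side11.png",cv2.resize(p[:,:,::-1][110:240,210:380],None,fx=4,fy=4,interpolation=cv2.INTER_CUBIC))
E
```

```text
(no output)
```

View pics/w11.png

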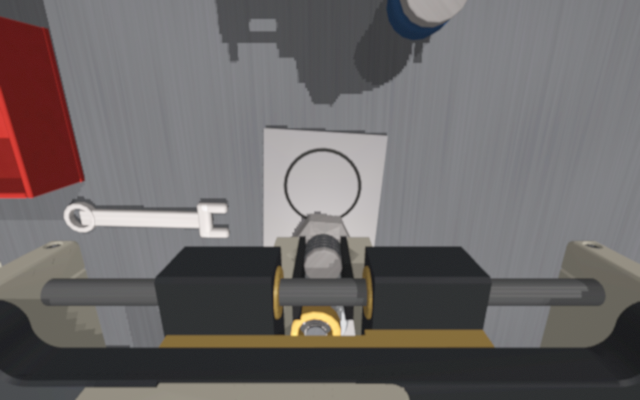

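View pics/side11.png

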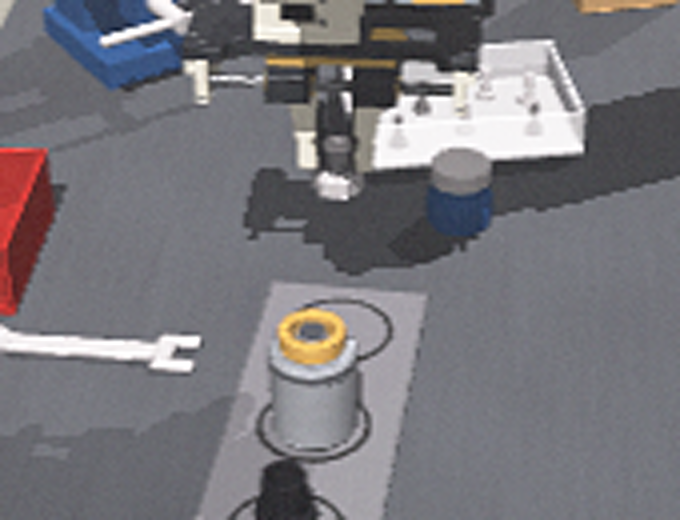

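>>> carry_out(
  targets=[
    [[0,0,0,-0.05,0,1,-1],[0,0,0,0,0,1,-1],[0,0,0,0,0,1,-1],[0,0,0,0,0,0.8,-1],[0,0,0,0,0,0.5,-1],[0,0,0,0,0,0.3,-1],[0,0,0,0,0,0.2,-1],[0,0,0,0,0,0,-1],[0,0,0,0,0,0,-1]],
  ],
)

```text
t: 33.88
eef_pos: [0.6202, -0.1229, 0.2062]
ee_rot: [-3.141, -0.0, -1.571]
force: [-0.4, -0.5, -0.6]
width: 0.0188
```

```bash
python3 - <<'E'
from h import *
m=arm.camera_model("wrist");p,d=arm.grab_frame("wrist"); cv2.imwrite("pics/w12.png",p[:,:,::-1])
p,d=arm.grab_frame("scene"); cv2.imwrite("pics/scene12.png",cv2.resize(p[:,:,::-1][150:260,220:370],None,fx=5,fy=5,interpolation=cv2.INTER_CUBIC))
E
```

```text
(no output)
```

View pics/w12.png

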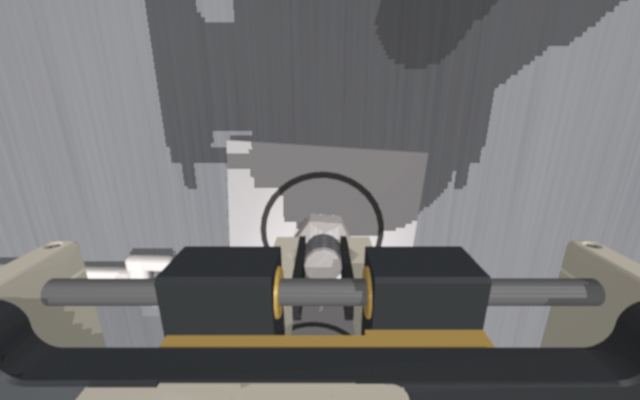

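View pics/scene12.png

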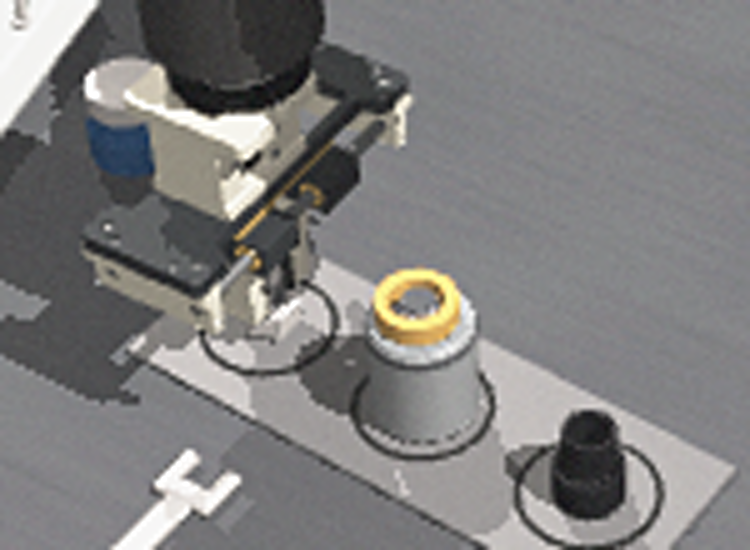

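```bash
python3 - <<'E'
from h import *
m=arm.camera_model("wrist"); s=arm.get_state(); x,y,z=s["eef_pos"]; dz=z-.1957
for off in (0,-.004,-.008): print(off,proj("wrist",(x,y+off,.036+dz),m).round(0),proj("wrist",(x,y+off,.014+dz),m).round(0))
a=cv2.imread("pics/w12.png"); cv2.imwrite("pics/w12c.png",cv2.resize(a[190:300,260:390],None,fx=5,fy=5,interpolation=cv2.INTER_CUBIC))
E
```

```text
0 [324. 266.] [324. 247.]
-0.004 [324. 259.] [324. 241.]
-0.008 [324. 252.] [324. 234.]
```

View pics/w12c.png

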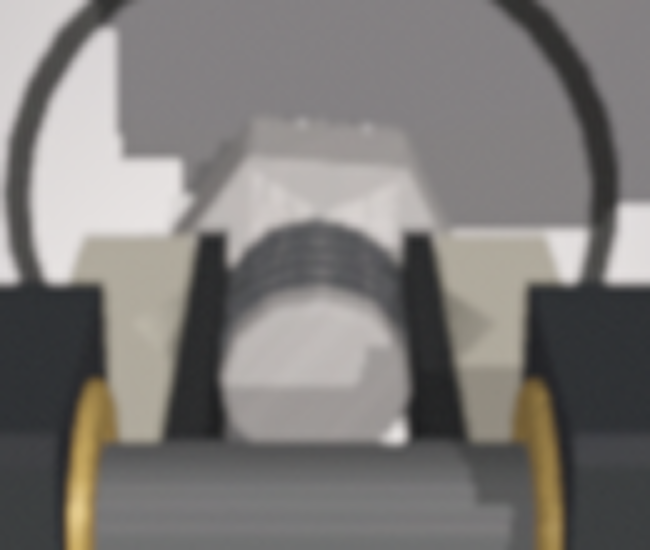

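>>> carry_out(
  targets=[
    [[0,0,0,0,0,0.1,-1],[0,0,0,0,0,0.1,-1],[0,0,0,0,0,0,-1],[0,0,0,0,0,0,-1]],
  ],
)

```text
t: 34.48
eef_pos: [0.62, -0.1229, 0.2006]
ee_rot: [3.141, -0.0, -1.571]
force: [-0.3, 0.2, -1.6]
width: 0.0193
```

Another 1 mm down, then I release, lift clear and check.

>>> carry_out(
  targets=[
    [[0,0,0,0,0,0.04,-1],[0,0,0,0,0,0,-1],[0,0,0,0,0,0,-0.4],[0,0,0,0,0,0,0],[0,0,0,0,0,0,0.1],[0,0,0,0,0,0,0.1],[0,0,0,0,0,-0.5,0.1],[0,0,0,0,0,-1,0.1],[0,0,0,0,0,-1,0.1],[0,0,0,0,0,-1,0.1],[0,0,0,0,0,-1,0.1],[0,0,0,0,0,-1,0.1],[0,0,0,0,0,-1,0.1],[0,0,0,-0.9,0.5,-1,0.1],[0,0,0,-1,0.5,0,0.1],[0,0,0,-1,0.5,0,0.1],[0,0,0,-1,0.5,0,0.1],[0,0,0,0,0,0,0.1],[0,0,0,0,0,0,0.1]],
  ],
)

```text
t: 36.85
eef_pos: [0.57, -0.0255, 0.388]
ee_rot: [-3.141, 0.0, -1.57]
force: [-0.2, -0.0, 0.3]
width: 0.0483
```

```bash
python3 - <<'E'
from h import *
import pickle
m=arm.camera_model("wrist");pickle.dump(m,open("m13.pkl","wb"));p,d=arm.grab_frame("wrist"); cv2.imwrite("pics/w13.png",p[:,:,::-1])
p,d=arm.grab_frame("scene"); cv2.imwrite("pics/scene13.png",cv2.resize(p[:,:,::-1][150:300,200:400],None,fx=4,fy=4,interpolation=cv2.INTER_CUBIC))
p,d=arm.grab_frame("side"); cv2.imwrite("pics/side13.png",cv2.resize(p[:,:,::-1][130:280,200:400],None,fx=4,fy=4,interpolation=cv2.INTER_CUBIC))
for c in ("scene","side"):
  for q in ("tin_mid","socket_mid","wrench"):
    print(c,q,[(ray(c,r["point"],Z[q])[:2].round(3),round(r["conf"],2)) for r in arm.landmark_of(c,q)][:2])
E
```

```text
scene tin_mid [(array([ 0.557, -0.272]), 0.84)]
scene socket_mid [(array([0.69 , 0.306]), 0.7)]
scene wrench [(array([ 0.805, -0.088]), 0.66)]
side tin_mid [(array([ 0.529, -0.282]), 0.56), (array([0.694, 0.313]), 0.41)]
side socket_mid [(array([0.695, 0.309]), 0.69), (array([ 0.807, -0.069]), 0.53)]
side wrench [(array([ 0.809, -0.081]), 0.51)]
```

View pics/w13.png

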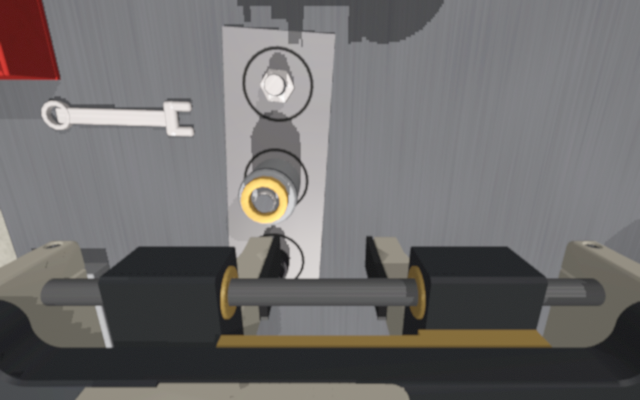

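View pics/scene13.png

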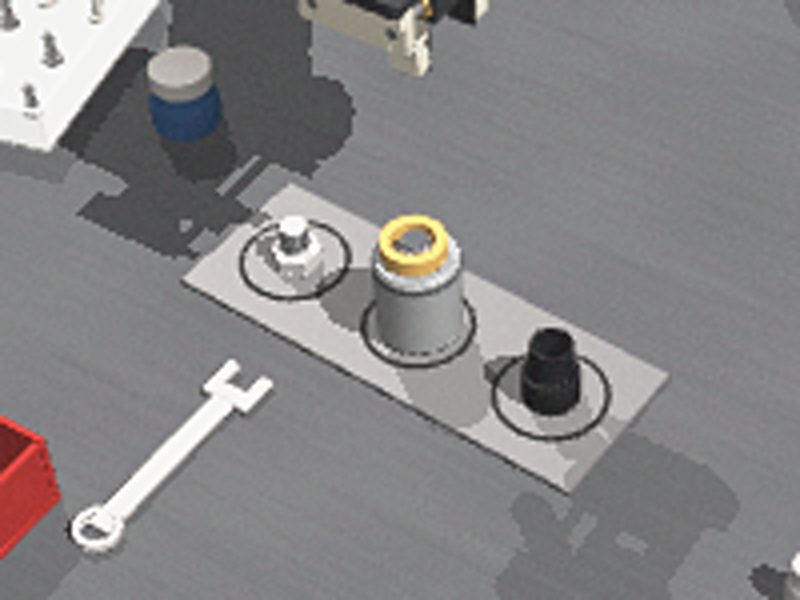

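View pics/side13.png

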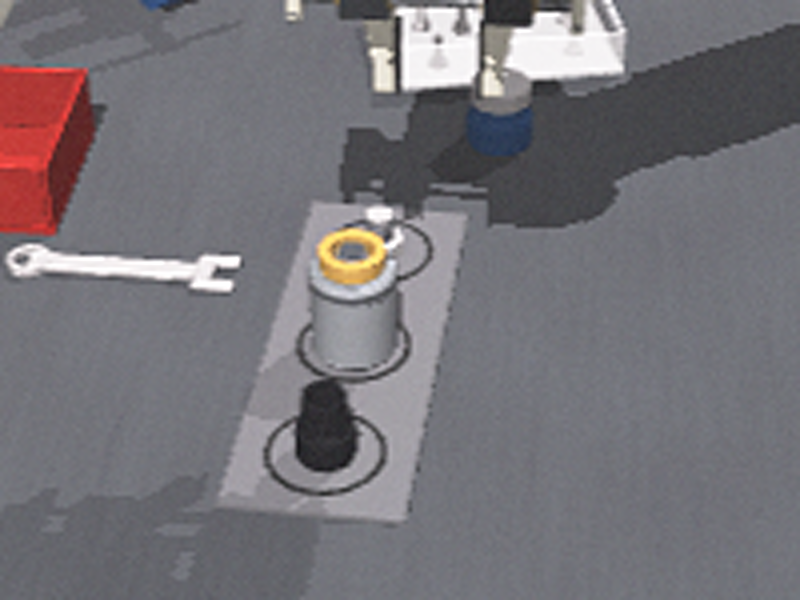

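All three parts stand upright in the centres of their rings, with the seal round the stub. In the wrist view the plug top is at (85,275) against its ring at (83,278). The tin, socket and wrench have not moved, so I'm handing in.

```bash
python3 - <<'E'
from h import *
import pickle
m=pickle.load(open("m13.pkl","rb"))
for n,p,z in [("plugtop",(85,275),.040),("ring-",(83,278),.004),("seal top",(200,264.5),.088),("stub",(200,264.5),.088)]: print(n,ray("wrist",p,z,m).round(4))
print(arm.job_done())
E
```

```text
plugtop [ 0.6185 -0.1218  0.04  ]
ring- [ 0.6203 -0.1255  0.004 ]
seal top [ 0.6264 -0.0157  0.088 ]
stub [ 0.6264 -0.0157  0.088 ]
the job is handed in; nothing more can be done
None
```

I laid out all four parts and handed the job in; the arm finished moving at 36.9 s of the 117 s allowed. The hand-in gives no verdict.

- **Canister:** upright in the middle ring, with the seal flat on top round the stub. My wrist-camera estimate of the seal's centre is about 1 mm from that of the canister.
- **Neck:** I took the look-alike farthest to the robot's right (y ≈ 0.29). It stands upright in the ring nearer the pan. I checked this by eye in the scene and side views, and the gripper released it within about 1 mm of the measured ring centre.
- **Plug:** thread up in the other end ring. My last wrist-camera estimate puts its axis about 4 mm from that ring's centre, against the 15 mm allowed.
- **Left alone:** the tin, socket and wrench look unmoved in the last pictures. The scene and side cameras' tin readings differ by about 30 mm in x. They already disagreed at the start by about 14 mm, and nothing came near the tin, so I read this as detector noise.

The cameras also disagree by about 5 mm in y on where the mat is. I used the wrist and side values, which match each other. After the last release the gripper was clear of everything at z ≈ 0.39 m.

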